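# Drain the polishing balls from a tilting barrel through the right window of its dial lid

### The job

The polishing barrel has finished: drain its six loose polishing balls into the blue tray and keep the big steel roller inside. With the barrel upright, turn the dial lid by its knob until the window that lets those balls through but holds the roller back is centred over the spout, then swing the crank over toward you so that the barrel pours, and when all six balls are in the tray bring the barrel fully upright again. Leave the oil can, the pot and the sanding block alone.

Things in the scene. Friction and masses are not known exactly. Their poses are not given: they have to be found in the camera images.
- stand: Fixed grey stand of the tilting barrel: two tapering side frames, 190 mm apart inside, a bearing on each, a low tie bar behind. Origin on the bench, midway between the frames, below the trunnion axis. Its -x axis points to the front (spout side, toward the robot, turned up to 0.2 rad), its y axis along the trunnion axis, which lies at z = 0.190 in the stand's frame.
- barrel (a joint): Tilt of the barrel about the trunnion axis, rad. 0: upright, lid on top, at a stop; grows as the top tips toward the stand's -x; 2.3: other stop, mouth 42 degrees below level. From about 1.6 the contents run to the lid and out. Stiff: friction 0.5 N m, about 7 N at the crank grip; stays where left.
- barrel_mid (a point): Centre of the barrel, on the trunnion axis, 190 mm above the bench: an aluminium drum, 160 mm in diameter and 150 mm high, inner radius about 75 mm. The point's z axis points from the barrel's floor to its lid, its -x axis to the spout side.
- dial (a joint): Turn of the dial lid, rad, counter-clockwise seen from above; stops at 0 and 5.4; friction 0.12 N m, stays where left. Window of the dial at the spout: 1.047 fine screen (nine thin rods, gaps 7 mm); 3.142 divided window (one bar across its middle, two gaps that pass round things up to 40 mm); 5.236 open window (passes 65 mm). Up to 0.2 rad off centre no other window is at the outlet.
- spout (a point): Top middle of the spout: a small upstanding sheet lip on the front (-x) side of the barrel's rim, 88 mm from the barrel's axis, 92 mm above the barrel's centre. Behind it the fixed dark lid under the dial has its only outlet, a sector of 100 degrees. The dial is an aluminium disc of 164 mm diameter with three sector windows of 100 degrees.
- dial_knob (a point): Grip point of the dial's black bar knob, on the barrel's axis, 110.5 mm above the barrel's centre, 12 mm below the knob's top. Bar 64 mm long, 18 mm wide, 34 mm high, free all round. The point's x axis runs along the bar and turns with the dial: its +x end points to the middle of the divided window; at dial value 0 it would point along the stand's +x axis.
- crank_grip (a point): Middle of the crank's black handgrip: sleeve, 23 mm in diameter, 62 mm long, parallel to the trunnion axis, spinning freely on its pin (use the position only). In the stand's frame, at tilt q: x = 0.070 sin(1.152 - q), y = -0.161, z = 0.190 + 0.070 cos(1.152 - q): it goes from behind over the top to the front. The crank arm is at its end toward the barrel; the outer end is free.
- blue_tray: Blue plastic tray, open top, 130 x 220 x 50 mm, walls about 7 mm; loose on the bench between the frames of the stand, under the barrel and reaching out in front, its long side (own y axis) from front to back. Origin at the centre of its underside.
- roller_center (a point): Centre of the polished workpiece, a plain turned steel roller of 46 mm diameter and 136 mm length (0.4 kg), loose inside the barrel; it stands on end near the spout side at first and lies along the barrel's wall when the barrel is tipped.
- media_1_center (a point): Centre of polishing ball 1 of six alike: plain steel balls of 20 mm diameter (33 g), at first loose inside the barrel.
- media_2_center (a point): Centre of polishing ball 2 of six alike: plain steel balls of 20 mm diameter (33 g), at first loose inside the barrel.
- media_3_center (a point): Centre of polishing ball 3 of six alike: plain steel balls of 20 mm diameter (33 g), at first loose inside the barrel.
- media_4_center (a point): Centre of polishing ball 4 of six alike: plain steel balls of 20 mm diameter (33 g), at first loose inside the barrel.
- media_5_center (a point): Centre of polishing ball 5 of six alike: plain steel balls of 20 mm diameter (33 g), at first loose inside the barrel.
- media_6_center (a point): Centre of polishing ball 6 of six alike: plain steel balls of 20 mm diameter (33 g), at first loose inside the barrel.
- oil_can: Bystander: thumb oiler with a thin spout, 61 mm diameter, 115 mm high; origin under its base; stands to the left of the work.
- green_pot: Bystander: grease pot with a lid, 68 mm diameter, 58 mm high; origin under its base; to the right of the work.
- sanding_block: Bystander: sanding block, 64 x 100 x 34 mm; origin under its base; to the right of the work.

How it is judged:
By the outcome, as a careful person would: the job done as asked, in the order asked, and still so for the second after the job is handed in, with the robot touching nothing.
It also fails if it takes over 69 s, if anything falls off the work surface, if the arm or the gripper's body presses on something with over 40 N, if the wrist force passes 120 N, or if a joint passes its speed limit or range.

### The arm

A 6-joint arm with a two-finger parallel gripper is mounted at the origin on a cart in front of the work surface, level with it; the furniture and walls round the work are solid. World frame = base frame: x ahead of the robot, y to its left, z up, the work surface at z = 0. Lengths are in m, angles in rad, forces in N, time in s.
With the tool pointing down it reaches from about 0.35 to 0.975 m from the base axis. Payload 17.4 kg.
Tool frame: the origin (TCP) lies midway between the tips of the shut fingers; the grasp point (between the pads) lies 19 mm behind it; z points along the fingers, y is the line along which they close (so a half turn about z gives the same grasp; the last joint's range is limited). The gripper opens to 85 mm and grips with 20 to 120 N. Pads are 22 mm wide; open, the fingers measure 114 mm over their backs; the gripper's body (76 mm by 85 mm) begins 54 mm behind the grasp point. The pads swing forward as they close: fully open they stand 13 mm farther back than shut.
Start: joints at [-1.142, 0.116, 1.442, -0, 1.584, -0.038], TCP at [0.304, -0.603, 0.231] pointing down, gripper open.
Joint ranges: [-2.83, 2.83], [-0.83, 2.19], [0.07, 2.5], [-1.14, 4.28], [0.01, 3], [-2.97, 2.97]. Speed limits (rad/s): [1.89, 1.89, 2.22, 3.14, 3.14, 3.14].

### API

Orientations are given as a unit quaternion [x, y, z, w].
In Python, from plant import status, get_image, camera_info, close_job gives the robot as it stands. The module is installed in compiled form; this text tells all that it offers.
- The arm moves only by the tool send_rows, never from a script. Its argument "moves" is a list of rows, each a list of 3 entries, a list of its own where there are three numbers: the opening, from -1 (shut) to 1 (fully open), then the shift along the tool's x, y, z as a fraction of full scale, then the turn about the tool's z as a fraction of full scale. In form: [[jaw, [tx, ty, tz], yaw], ...]. A call has 1 to 8 rows; each row shifts and turns the commanded pose from where the row before left it, along the tool's axes as they then stand; what a row does not reach is not made up. Full scale, the value 1, is 0.02 m for a shift and 6 degrees for a turn. A row lasts 1/10 s, in which the tool goes at most 50 mm and 8.59 degrees, less where a joint would pass 70% of its speed; a pose out of reach is approached as far as the arm can. A call with a number of a shift or a turn outside -1 to 1 is refused whole. A call with a gripper value outside its range is refused whole. The fingers move at their own pace and stop on an object; "grip_force" is the grip in N (left out, the last holds). Time passes only in rows, so rows that do not move let the fingers close. It gives the time, the measured TCP pose, the force, the opening and the grip force at its end, in the units of the state.
- status.observe(): the state, without advancing time (a new reading comes with each control period).
- get_image(name): name is "scene" or "side" or "wrist"; returns the picture (400x640x3 uint8, red, green, blue); there is no depth.
- camera_info(name): a dict with "intrinsics" (3x3 intrinsics, pixels), "dist_coeffs" ([k1, k2, p1, p2, k3] as OpenCV has them; the pictures are not rectified), "rvec" (rotation vector, rad) and "tvec" (3), from world to camera coordinates, as OpenCV has them. Camera axes: x right, y down, z forward; pixel columns grow to the right and rows downward; lengths in m; the calibration is good to about 2 mm. A picture is of the moment at which its call begins: read the wrist's pose just before it. camera_info takes no time and is no camera call; for the wrist camera it gives the pose at the moment of the call.
- close_job(): hands the job in; it is judged then, once.
The state is a dict: "clock": time; "joint_pos": joint angles; "dq": joint speeds; "joint_efforts": joint torques, N m; "position": TCP position; "orientation": TCP orientation; "force": force on the tool from outside, world axes, zero at the start; "torque": the same for the moment, N m; "finger_gap": finger opening in m; "grip_force": force on a finger pad.
Only numpy, scipy, OpenCV 4.12 (cv2) and the standard library are available. Lean on these libraries where they do the work, as an engineer would, in place of code of your own. Each camera call takes 0.05 s, during which the arm holds its last target. There are 200 camera calls.

## Working session

There is one attempt and no reset: what is moved stays moved. The work goes in short steps, Python scripts to look and compute and a tool call to move; the robot and the scene stay as the last step left them, time stands still between calls to the robot, and variables do not carry over. Pictures are saved under pics/ and viewed, at most 10 in all, crops included, and the job is handed in when it is done.

Besides the shell and the picture viewer there is one more tool, called after ">>>" as a command line: name --argument value ..., lists and objects as JSON in quotes. send_rows: Moves the arm, as the interface text tells. Shift numbers are shares of 0.02 m and turn numbers shares of 6 degrees, none past 1 either way. Its arguments: {"type":"object","properties":{"moves":{"type":"array","items":{"type":"array"}},"grip_force":{"type":"number"}},"required":["moves"]}

```bash
mkdir -p pics
python3 - <<'E'
from plant import status,get_image,camera_info
import cv2
s=status.observe();print({k:s[k] for k in('clock','position','orientation','finger_gap','force')})
for n in('scene','side'):
    cv2.imwrite(f'pics/{n}0.png',get_image(n)[:,:,::-1]);print(camera_info(n))
E
```

```text
{'clock': 0.0, 'position': array([ 0.30368256, -0.60261959,  0.23058856]), 'orientation': array([ 9.72883664e-01,  2.31294358e-01, -1.13046323e-04, -5.32832192e-04]), 'finger_gap': 0.08520952488257612, 'force': array([ 0.08349558, -0.20266885, -0.10691413])}
{'intrinsics': array([[434.21515853,   0.        , 317.75731451],
       [  0.        , 434.21515853, 194.59503456],
       [  0.        ,   0.        ,   1.        ]]), 'dist_coeffs': array([0.04108798, 0.        , 0.        , 0.        , 0.        ]), 'rvec': array([ 1.89344946, -1.19981286,  0.63297177]), 'tvec': array([-0.22801288,  0.42696257,  1.31929829])}
{'intrinsics': array([[419.36998526,   0.        , 323.68378585],
       [  0.        , 419.36998526, 197.76154957],
       [  0.        ,   0.        ,   1.        ]]), 'dist_coeffs': array([-0.09628988,  0.        ,  0.        ,  0.        ,  0.        ]), 'rvec': array([ 2.21392829, -0.99998332,  0.39066734]), 'tvec': array([-0.3621284 ,  0.46951788,  1.04954106])}
```

View pics/scene0.png

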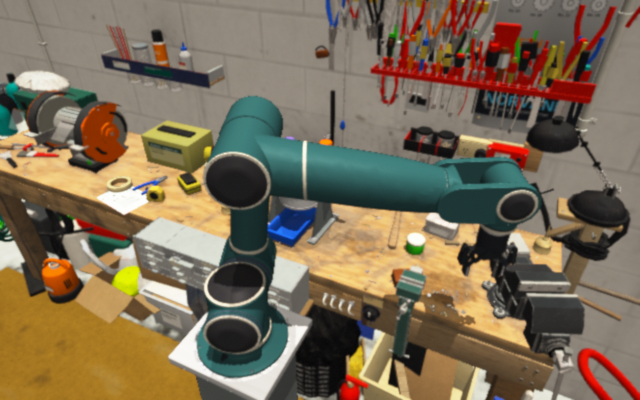

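View pics/side0.png

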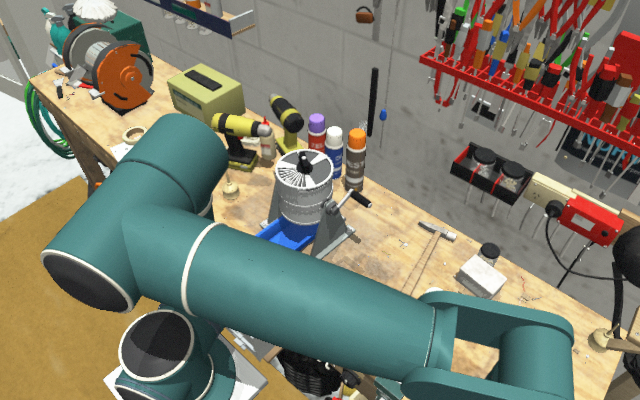

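The side view shows the barrel's dial centred near (303,167), the crank grip near (361,199), the stand's right foot near (335,245) and the tray near (290,235). I'll zoom in.

Run:
```python
import cv2
a=cv2.imread('pics/side0.png')[135:265,220:390]
cv2.imwrite('pics/z0.png',cv2.resize(a,None,fx=4.6,fy=4.6,interpolation=cv2.INTER_CUBIC))
```

```text
(no output)
```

View pics/z0.png

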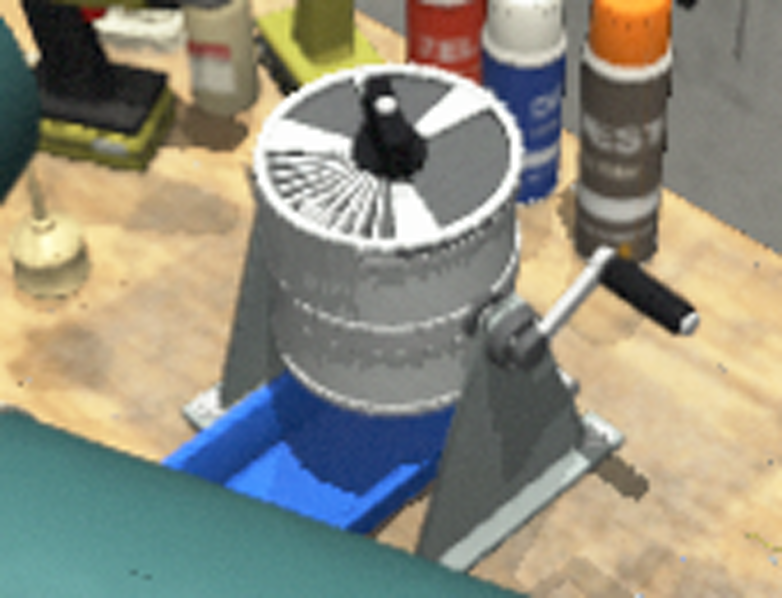

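```bash
cat > h.py <<'E'
import numpy as np,cv2
from plant import status,get_image,camera_info
from scipy.optimize import least_squares
from scipy.spatial.transform import Rotation as R
def proj(P,c):
    return cv2.projectPoints(np.asarray(P,float).reshape(-1,1,3),c['rvec'],c['tvec'],c['intrinsics'],c['dist_coeffs'])[0][:,0]
def ray(uv,c,z):
    n=cv2.undistortPoints(np.array(uv,float).reshape(-1,1,2),c['intrinsics'],c['dist_coeffs'])[:,0]
    Rm=cv2.Rodrigues(c['rvec'])[0];o=-Rm.T@c['tvec'].ravel()
    d=np.c_[n,np.ones(len(n))]@Rm
    return o+d*((z-o[2])/d[:,2])[:,None]
def w(p,P):
    P=np.atleast_2d(P);c,s=np.cos(p[2]),np.sin(p[2])
    return np.c_[p[0]+c*P[:,0]-s*P[:,1],p[1]+s*P[:,0]+c*P[:,1],P[:,2]]
E
python3 - <<'E'
from h import *
c=camera_info('side');Z=lambda a:np.array(a)/4.6+[220,135]
t=np.linspace(0,2*np.pi,180);circ=np.c_[.082*np.cos(t),.082*np.sin(t),0*t+.2785]
def res(p):
    q=proj(w(p,circ),c);e=[q[:,0].min(),q[:,0].max(),q[:,1].min()]
    g=proj(w(p,[[.064,-.192,.2185],[.064,-.130,.2185]]),c)
    return np.r_[e-np.array([220+253/4.6,220+524/4.6,135+66/4.6]),(g-Z([[688,322],[610,265]])).ravel()]
f=least_squares(res,[.7,0,0]);print(f.x,f.fun)
p=f.x
k=ray(Z([[385,105],[375,85],[397,165]]),c,.3125);print(k)
fine=ray(Z([[330,195],[375,235],[270,150]]),c,.2785);op=ray(Z([[475,175]]),c,.2785)
for n,P in(('fine',fine),('open',op)):
    v=P[:,:2]-p[:2];print(n,np.arctan2(v[:,1],v[:,0])-p[2],np.hypot(*v.T))
webs=ray(Z([[295,135],[460,108],[415,210]]),c,.2785)[:,:2]-p[:2];print(np.arctan2(webs[:,1],webs[:,0])-p[2])
E
```

```text
[ 0.57639593  0.09819135 -0.03686371] [ 0.18551594 -0.6364556  -0.42758392  0.15394477 -0.46062037  0.29944186
  0.8530217 ]
[[0.57918835 0.10126292 0.3125    ]
 [0.58849434 0.11841994 0.3125    ]
 [0.5455209  0.05988208 0.3125    ]]
fine [-3.09414289 -2.45157731  2.31472851] [0.05099777 0.07253069 0.07239989]
open [-1.19088041] [0.05785737]
[ 2.08161469 -0.08313572 -2.04530876]
```

Fit good (sub-pixel): the stand is at (0.576, 0.098), yaw −0.04. The dial is about 1.03, so the fine screen is at the spout and I need about +2.1 rad. Next I move above the barrel.

>>> send_rows --moves '[[1, [0, 0, -1], -1], [1, [0, 0, -1], -1], [1, [0, 0, -1], -1], [1, [0, 0, -1], -1], [1, [0, 0, -1], -1], [1, [0, 0, -1], 0], [1, [0, 0, -1], 0], [1, [0, 0, -1], 0]]'

```text
clock: 0.9
position: [0.3037, -0.6027, 0.3917]
orientation: [0.88, 0.475, 0.0, -0.0]
force: [0.1, -0.6, 0.9]
finger_gap: 0.0851
grip_force: 0.0
```

>>> send_rows --moves '[[1, [1, -0.2, -0.5], 0], [1, [1, -0.2, -0.5], 0], [1, [1, -0.2, 0], 0], [1, [1, -0.2, 0], 0], [1, [1, -0.2, 0], 0], [1, [1, -0.2, 0], 0], [1, [1, -0.2, 0], 0], [1, [1, -0.2, 0], 0]]'

```text
clock: 1.7
position: [0.3653, -0.4497, 0.4112]
orientation: [0.88, 0.475, 0.0, -0.0]
force: [0.2, -0.0, -0.7]
finger_gap: 0.0856
grip_force: 0.0
```

>>> send_rows --moves '[[1, [1, -0.2, 0], 0], [1, [1, -0.2, 0], 0], [1, [1, -0.2, 0], 0], [1, [1, -0.2, 0], 0], [1, [1, -0.2, 0], 0], [1, [1, -0.2, 0], 0], [1, [1, -0.2, 0], 0], [1, [1, -0.2, 0], 0]]'

```text
clock: 2.5
position: [0.426, -0.2985, 0.4113]
orientation: [0.88, 0.475, 0.0, 0.0]
force: [-0.2, 0.3, 0.5]
finger_gap: 0.0853
grip_force: 0.0
```

>>> send_rows --moves '[[1, [1, -0.2, 0], 0], [1, [1, -0.2, 0], 0], [1, [1, -0.2, 0], 0], [1, [1, -0.2, 0], 0], [1, [1, -0.2, 0], 0], [1, [1, -0.2, 0], 0], [1, [1, -0.2, 0], 0], [1, [0, 0, 0], 0]]'

```text
clock: 3.3
position: [0.4795, -0.1653, 0.4113]
orientation: [0.879, 0.476, 0.0, -0.0]
force: [0.0, 0.1, -0.7]
finger_gap: 0.0853
grip_force: 0.0
```

Run:
```python
from h import *
s=status.observe();print({k:s[k] for k in('clock','position','orientation','force')})
c=camera_info('wrist');cv2.imwrite('pics/w1.png',get_image('wrist')[:,:,::-1])
cv2.imwrite('pics/side1.png',get_image('side')[:,:,::-1])
print(c); p=[.5764,.0982,-.0369]
print(proj(w(p,[[0,0,.3125],[-.088,0,.282],[.064,-.161,.2185]]),c))
print(ray([[220+615/4.6,135+245/4.6]],camera_info('side'),0))
```

```text
{'clock': 3.3, 'position': array([ 0.47948216, -0.165344  ,  0.41125321]), 'orientation': array([ 8.79367209e-01,  4.76144174e-01,  1.60450075e-04, -1.12367714e-04]), 'force': array([ 0.04871688,  0.08959394, -0.71621118])}
{'intrinsics': array([[286.87236887,   0.        , 316.99021627],
       [  0.        , 286.87236887, 196.35584397],
       [  0.        ,   0.        ,   1.        ]]), 'dist_coeffs': array([-0.02763475,  0.        ,  0.        ,  0.        ,  0.        ]), 'rvec': array([-2.75663605,  0.8183272 ,  0.11053436]), 'tvec': array([-0.491814  ,  0.03359452,  0.58403331])}
[[ 223.21792057 -204.48041491]
 [ 143.7980232   -91.83361181]
 [ 389.60464763   16.34902883]]
[[0.82690132 0.10191691 0.        ]]
```

View pics/w1.png

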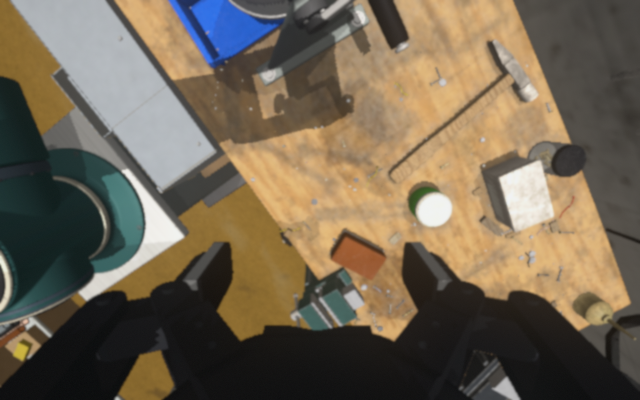

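The wrist view shows the crank grip at (390,18), where I predicted (390,16). The tray corner is at (210,60), and the pot and sanding block are well clear to the right.

>>> send_rows --moves '[[1, [1, -0.4, 0], 0], [1, [1, -0.4, 0], 0], [1, [1, -0.4, 0], 0], [1, [1, -0.4, 0], 0], [1, [1, -0.4, 0], 0], [1, [1, -0.4, 0], 0], [1, [1, -0.4, 0], 0], [1, [1, -0.4, 0], 0]]'

```text
clock: 4.2
position: [0.5132, 0.0015, 0.4113]
orientation: [0.88, 0.475, -0.0, 0.0]
force: [1.0, 0.5, -0.0]
finger_gap: 0.0855
grip_force: 0.0
```

>>> send_rows --moves '[[1, [0, 0, 0], 0]]'

```text
clock: 4.3
position: [0.5134, 0.0024, 0.4111]
orientation: [0.88, 0.476, -0.0, -0.0]
force: [-0.4, -0.2, 0.4]
finger_gap: 0.0855
grip_force: 0.0
```

Run:
```python
from h import *
s=status.observe();print({k:s[k] for k in('clock','position','orientation','force')})
c=camera_info('wrist');im=get_image('wrist')[:,:,::-1].copy()
p=[.5764,.0982,-.0369]
q=proj(w(p,[[0,0,.3125],[-.088,0,.282],[.064,-.192,.2185],[.064,-.130,.2185]]),c);print(q,repr(c))
cv2.imwrite('pics/w2.png',im)
```

```text
{'clock': 4.3, 'position': array([0.51339308, 0.00237334, 0.41109636]), 'orientation': array([ 8.79602678e-01,  4.75709045e-01, -6.27995916e-05, -1.73072833e-04]), 'force': array([-0.41458941, -0.23451993,  0.3974355 ])}
[[318.6982012   52.89093543]
 [235.84615926 114.11418222]
 [444.74832584 188.56121518]
 [422.9384368  144.16119807]] {'intrinsics': array([[286.87236887,   0.        , 316.99021627],
       [  0.        , 286.87236887, 196.35584397],
       [  0.        ,   0.        ,   1.        ]]), 'dist_coeffs': array([-0.02763475,  0.        ,  0.        ,  0.        ,  0.        ]), 'rvec': array([-2.75605877,  0.81956054,  0.1113535 ]), 'tvec': array([-0.42832191,  0.1869189 ,  0.62746922])}
```

View pics/w2.png

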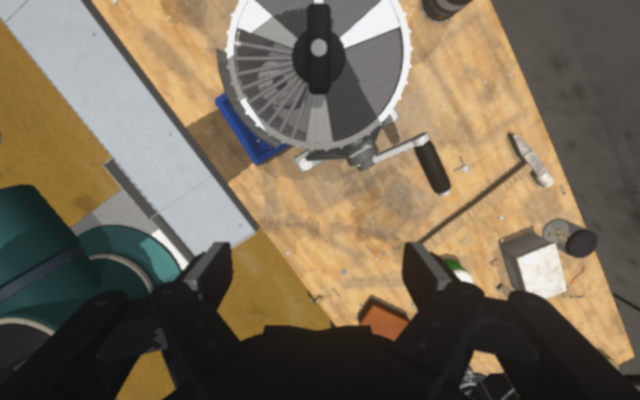

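The knob is centred at (318.5,48.5) with its bar vertical in the image, so it lines up with tool x. The grip ends are at (441,193) and (422,140), and the fine screen faces the spout. I'll refine the fit.

Run:
```python
from h import *
c=camera_info('wrist');p=[.5764,.0982,-.0369]
print('knob',ray([[318.7,48.5],[318.5,5],[318.5,93]],c,.3125),'grip',ray([[431.5,166]],c,.2185))
def res(p):
    g=proj(w(p,[[0,0,.3125],[.064,-.161,.2185]]),c)
    return (g-[[318.7,48.5],[431.5,166.5]]).ravel()
f=least_squares(res,p);print(f.x,f.fun)
s=status.observe();T=R.from_quat(s['orientation']).as_matrix()
x,y=f.x[:2];print('to knob tool axes /0.02:',T.T@(np.array([x,y,.286])-s['position'])/.02)
cc=camera_info('side')
print(proj(w(f.x,[[0,0,.3125],[.064,-.161,.2185]]),cc),'meas',[220+385/4.6,135+105/4.6],[361.1,198.5])
```

```text
knob [[0.57798779 0.0998129  0.3125    ]
 [0.59412051 0.12488514 0.3125    ]
 [0.56013269 0.07265389 0.3125    ]] grip [[ 0.63212088 -0.06353132  0.2185    ]]
[ 0.57791265  0.0999921  -0.06079565] [-0.20931797 -0.15444868  0.32614454  0.29675047]
to knob tool axes /0.02: [5.89561209 0.00884067 6.25565908]
[[303.7133963  158.25810651]
 [360.56227894 199.32560582]] meas [303.69565217391306, 157.82608695652175] [361.1, 198.5]
```

>>> send_rows --moves '[[1, [1, 0, 0], 0], [1, [1, 0, 0], 0], [1, [1, 0, 0], 0], [1, [1, 0, 0], 0], [1, [1, 0, 0], 0], [1, [0.9, 0, 0], 0], [1, [0, 0, 1], 0], [1, [0, 0, 1], 0]]'

```text
clock: 5.15
position: [0.5787, 0.1007, 0.3708]
orientation: [0.88, 0.475, 0.0, 0.0]
force: [-0.1, -1.1, 0.0]
finger_gap: 0.0854
grip_force: 0.0
```

>>> send_rows --moves '[[1, [0, 0, 1], 0], [1, [0, 0, 1], 0], [1, [0, 0, 1], 0], [1, [0, 0, 0.6], 0], [1, [0, 0, 0.6], 0], [1, [0, 0, 0], 0]]'

```text
clock: 5.75
position: [0.5779, 0.1, 0.2859]
orientation: [0.88, 0.475, -0.001, -0.0]
force: [-0.6, 0.7, -0.4]
finger_gap: 0.0851
grip_force: 0.0
```

>>> send_rows --moves '[[-1, [0, 0, 0], 0], [-1, [0, 0, 0], 0], [-1, [0, 0, 0], 0], [-1, [0, 0, 0], 0], [-1, [0, 0, 0], 0], [-1, [0, 0, 0], 0], [-1, [0, 0, 0], 0]]' --grip_force 30

```text
clock: 6.45
position: [0.5781, 0.0997, 0.2878]
orientation: [0.88, 0.475, 0.0, 0.0]
force: [-1.0, -2.6, 5.8]
finger_gap: 0.0175
grip_force: 31.7
```

>>> send_rows --moves '[[-1, [0, 0, -0.1], 0], [-1, [0, 0, 0], -0.5], [-1, [0, 0, 0], -1], [-1, [0, 0, 0], -1], [-1, [0, 0, 0], -1], [-1, [0, 0, 0], -1], [-1, [0, 0, 0], -1], [-1, [0, 0, 0], -1]]'

```text
clock: 7.25
position: [0.5785, 0.0994, 0.288]
orientation: [0.669, 0.743, -0.0, 0.0]
force: [7.8, -5.0, -10.0]
finger_gap: 0.0171
grip_force: 31.8
```

>>> send_rows --moves '[[-1, [0, 0, 0], -1], [-1, [0, 0, 0], -1], [-1, [0, 0, 0], -1], [-1, [0, 0, 0], -1], [-1, [0, 0, 0], -1], [-1, [0, 0, 0], -1], [-1, [0, 0, 0], -1], [-1, [0, 0, 0], -1]]'

```text
clock: 8.05
position: [0.5784, 0.1004, 0.2881]
orientation: [0.309, 0.951, 0.0, -0.0]
force: [7.9, 4.5, -9.9]
finger_gap: 0.0177
grip_force: 32.0
```

>>> send_rows --moves '[[-1, [0, 0, 0], -1], [-1, [0, 0, 0], -1], [-1, [0, 0, 0], -1], [-1, [0, 0, 0], -1], [-1, [0, 0, 0], -1], [-1, [0, 0, 0], -0.5], [-1, [0, 0, 0], 0], [-1, [0, 0, 0], 0]]'

```text
clock: 8.85
position: [0.5782, 0.1015, 0.2881]
orientation: [0.028, 1.0, 0.001, -0.0]
force: [6.6, 12.8, -9.9]
finger_gap: 0.0174
grip_force: 31.2
```

>>> send_rows --moves '[[0, [0, 0, 0], 0], [0, [0, 0, 0], 0], [0, [0, 0, 0], 0], [0, [0, 0, -0.5], 0], [0, [0, 0, -1], 0], [0, [0, 0, -1], 0], [0, [0, 0, -1], 0], [0, [0, 0, -1], 0]]'

```text
clock: 9.65
position: [0.5779, 0.0998, 0.3811]
orientation: [0.028, 1.0, 0.0, 0.0]
force: [-0.3, -0.4, 0.2]
finger_gap: 0.0431
grip_force: 0.0
```

>>> send_rows --moves '[[1, [-0.4, -1, -1], 0], [1, [-0.4, -1, -1], 0], [1, [-0.4, -1, 0], 0], [1, [-0.4, -1, 0], 0], [1, [-0.4, -1, 0], 0], [1, [-0.4, -1, 0], 0], [1, [-0.4, -1, 0], 0], [1, [-0.4, -1, 0], 0]]'

```text
clock: 10.45
position: [0.6329, -0.0644, 0.4203]
orientation: [0.028, 1.0, -0.0, 0.0]
force: [-0.3, 1.2, -0.5]
finger_gap: 0.0852
grip_force: 0.0
```

>>> send_rows --moves '[[1, [0, 0, 0], 1], [1, [0, 0, 0], 1], [1, [0, 0, 0], 1], [1, [0, 0, 0], 1], [1, [0, 0, 0], 1], [1, [0, 0, 0], 1], [1, [0, 0, 0], 1], [1, [0, 0, 0], 1]]'

```text
clock: 11.25
position: [0.6327, -0.0636, 0.4203]
orientation: [0.435, 0.901, 0.0, 0.0]
force: [-0.4, 0.9, 0.6]
finger_gap: 0.0855
grip_force: 0.0
```

>>> send_rows --moves '[[1, [0, 0, 0], 1], [1, [0, 0, 0], 1], [1, [0, 0, 0], 1], [1, [0, 0, 0], 1], [1, [0, 0, 0], 1], [1, [0, 0, 0], 1], [1, [0, 0, 0], 1], [1, [0, 0, 0], 0]]'

```text
clock: 12.05
position: [0.6327, -0.0636, 0.4202]
orientation: [0.728, 0.686, 0.0, 0.0]
force: [0.2, -0.0, -0.7]
finger_gap: 0.0851
grip_force: 0.0
```

Run:
```python
from h import *
s=status.observe();print({k:s[k] for k in('clock','position','orientation','force','joint_pos')})
c=camera_info('wrist');im=get_image('wrist')[:,:,::-1].copy()
p=[.5779,.1,-.055]
q=proj(w(p,[[0,0,.3125],[-.088,0,.282],[.064,-.192,.2185],[.064,-.130,.2185]]),c);print(q)
cv2.imwrite('pics/w3.png',im)
```

```text
{'clock': 12.05, 'position': array([ 0.63271042, -0.06356057,  0.42017796]), 'orientation': array([7.27595525e-01, 6.86006303e-01, 2.06642139e-04, 2.48212524e-04]), 'force': array([ 0.2460877 , -0.02453088, -0.72793785]), 'joint_pos': array([-1.40239221e-01,  4.32356067e-02,  1.21544912e+00,  1.33589105e-05,
        1.88226211e+00, -8.14105981e-02])}
[[234.60708106  -7.72631815]
 [144.1490155    8.51790299]
 [317.99595734 198.58780384]
 [317.91901186 148.65888546]]
```

View pics/w3.png

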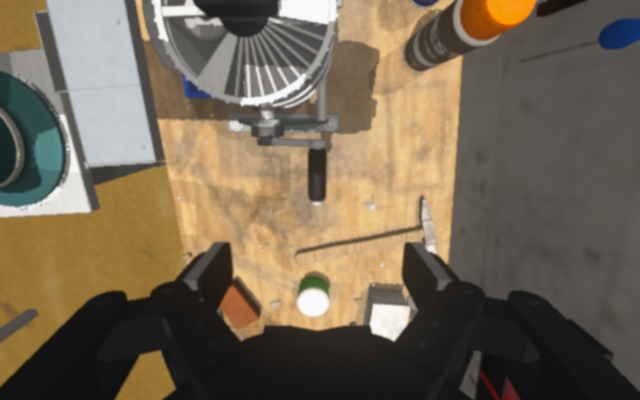

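The crank grip is at (317,147)–(318,203), as predicted, so the barrel is still upright. The divided window's bar runs left toward the spout at about (160–195,12). I'll check the dial angle numerically.

Run:
```python
from h import *
c=camera_info('wrist');p=[.5779,.1,-.055]
P=ray([[163,12.5],[190,10.5],[245,104],[215,85],[193,80],[330,15]],c,.2785)[:,:2]-p[:2]
print(np.arctan2(P[:,1],P[:,0])-p[2],np.hypot(*P.T))
im=cv2.imread('pics/w3.png')[0:215,120:360];cv2.imwrite('pics/z3.png',cv2.resize(im,None,fx=2.7,fy=2.7,interpolation=cv2.INTER_CUBIC))
s=status.observe();T=R.from_quat(s['orientation']).as_matrix()
print(T.T@(w(p,[[.064,-.163,.1995]])[0]-s['position'])/.02)
```

```text
[ 3.18164022  3.17629559 -1.6395706  -2.04180059 -2.29667097 -0.07884497] [0.07397279 0.04962184 0.08140095 0.07194296 0.0796641  0.07416506]
[-1.37032629e-01  6.86067385e-03  1.10267374e+01]
```

View pics/z3.png

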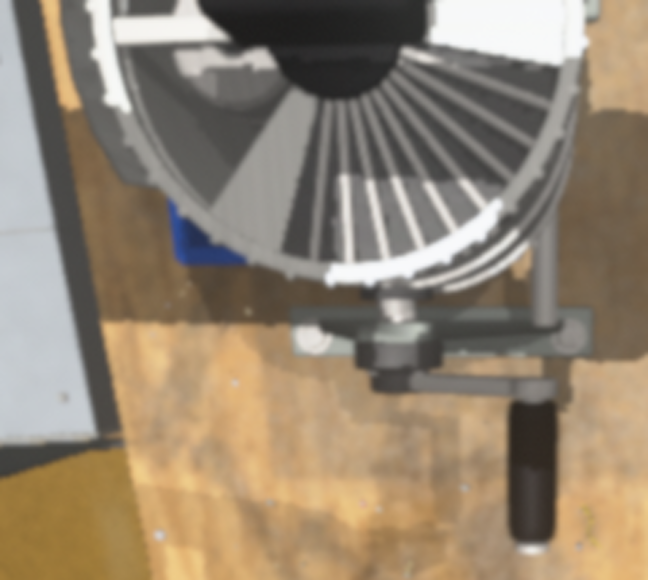

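The dial is at about 3.18, within 0.04 of centre, and the roller is visible beneath the window. I'll grasp the crank now.

>>> send_rows --moves '[[1, [-0.1, 0, 1], 0], [1, [0, 0, 1], 0], [1, [0, 0, 1], 0], [1, [0, 0, 1], 0], [1, [0, 0, 1], 0], [1, [0, 0, 1], 0], [1, [0, 0, 1], 0], [1, [0, 0, 1], 0]]'

```text
clock: 12.9
position: [0.6327, -0.0655, 0.2589]
orientation: [0.726, 0.688, 0.0, 0.0]
force: [0.2, 0.1, -0.0]
finger_gap: 0.0856
grip_force: 0.0
```

>>> send_rows --moves '[[1, [0, 0, 1], 0], [1, [0, 0, 1], 0], [1, [0, 0, 0.5], 0], [1, [0, 0, 0.5], 0], [1, [0, 0, 0], 0]]'

```text
clock: 13.4
position: [0.6325, -0.0655, 0.1985]
orientation: [0.727, 0.687, -0.0, -0.0]
force: [0.8, -0.3, 0.0]
finger_gap: 0.0854
grip_force: 0.0
```

>>> send_rows --moves '[[-1, [0, 0, 0], 0], [-1, [0, 0, 0], 0], [-1, [0, 0, 0], 0], [-1, [0, 0, 0], 0], [-1, [0, 0, 0], 0], [-1, [0, 0, 0], 0], [-1, [0, 0, 0], 0]]' --grip_force 50

```text
clock: 14.1
position: [0.6326, -0.0655, 0.1997]
orientation: [0.727, 0.687, -0.0, 0.0]
force: [-5.6, -0.9, 5.4]
finger_gap: 0.0214
grip_force: 48.8
```

Run:
```python
import numpy as np
for dq,qs,qe in((.08,0,1.36),(.08,1.36,2.28)):
    n=round((qe-qs)/dq);q=np.linspace(qs,qe,n+1);t=1.152-q
    print(n,[[0,float(round(a,2)),float(round(b,2))] for a,b in zip(np.diff(.07*np.sin(t))/.02,-np.diff(.07*np.cos(t))/.02)])
```

```text
17 [[0, -0.12, -0.25], [0, -0.14, -0.24], [0, -0.16, -0.23], [0, -0.18, -0.21], [0, -0.2, -0.2], [0, -0.21, -0.18], [0, -0.23, -0.17], [0, -0.24, -0.15], [0, -0.25, -0.13], [0, -0.26, -0.11], [0, -0.27, -0.09], [0, -0.27, -0.06], [0, -0.28, -0.04], [0, -0.28, -0.02], [0, -0.28, 0.0], [0, -0.28, 0.02], [0, -0.28, 0.05]]
11 [[0, -0.28, 0.07], [0, -0.28, 0.1], [0, -0.27, 0.12], [0, -0.26, 0.14], [0, -0.24, 0.16], [0, -0.23, 0.18], [0, -0.21, 0.2], [0, -0.2, 0.22], [0, -0.18, 0.23], [0, -0.16, 0.25], [0, -0.14, 0.26]]
```

>>> send_rows --moves '[[-1, [0, -0.12, -0.25], 0], [-1, [0, -0.14, -0.24], 0], [-1, [0, -0.16, -0.23], 0], [-1, [0, -0.18, -0.21], 0], [-1, [0, -0.2, -0.2], 0], [-1, [0, -0.21, -0.18], 0], [-1, [0, -0.23, -0.17], 0], [-1, [0, -0.24, -0.15], 0]]'

```text
clock: 14.9
position: [0.6024, -0.0636, 0.2315]
orientation: [0.727, 0.687, -0.0, -0.001]
force: [-0.8, 1.6, -16.2]
finger_gap: 0.0216
grip_force: 49.4
```

>>> send_rows --moves '[[-1, [0, -0.25, -0.13], 0], [-1, [0, -0.26, -0.11], 0], [-1, [0, -0.27, -0.09], 0], [-1, [0, -0.27, -0.06], 0], [-1, [0, -0.28, -0.04], 0], [-1, [0, -0.28, -0.02], 0], [-1, [0, -0.28, 0], 0], [-1, [0, -0.28, 0.02], 0]]'

```text
clock: 15.7
position: [0.5598, -0.061, 0.2395]
orientation: [0.727, 0.687, 0.0, -0.0]
force: [12.4, 4.6, -30.4]
finger_gap: 0.0212
grip_force: 50.1
```

>>> send_rows --moves '[[-1, [0, -0.28, 0.12], 0], [-1, [0, -0.28, 0.15], 0], [-1, [0, -0.28, 0.12], 0], [-1, [0, -0.27, 0.12], 0], [-1, [0, 0, 0], 0], [-1, [0, 0, 0], 0]]'

```text
clock: 16.3
position: [0.5383, -0.0597, 0.2322]
orientation: [0.727, 0.687, 0.002, 0.001]
force: [4.2, 6.3, -8.2]
finger_gap: 0.0215
grip_force: 52.1
```

>>> send_rows --moves '[[-1, [0, -0.26, 0.14], 0], [-1, [0, -0.24, 0.16], 0], [-1, [0, -0.12, 0.09], 0], [-1, [0, -0.11, 0.09], 0], [-1, [0, 0, 0], 0], [-1, [0, 0, 0], 0], [-1, [0, 0, 0], 0]]'

```text
clock: 17.0
position: [0.5244, -0.0589, 0.2231]
orientation: [0.727, 0.687, 0.002, 0.002]
force: [11.1, 6.8, -6.3]
finger_gap: 0.0216
grip_force: 52.4
```

>>> send_rows --moves '[[-1, [0, -0.11, 0.1], 0], [-1, [0, -0.1, 0.1], 0], [-1, [0, -0.1, 0.11], 0], [-1, [0, -0.1, 0.11], 0], [-1, [0, 0, 0], 0], [-1, [0, 0, 0], 0], [-1, [0, 0, 0], 0], [-1, [0, 0, 0], 0]]'

```text
clock: 17.8
position: [0.5163, -0.0584, 0.215]
orientation: [0.727, 0.687, 0.003, 0.002]
force: [10.0, 7.8, -4.5]
finger_gap: 0.0215
grip_force: 52.6
```

>>> send_rows --moves '[[-1, [0, -0.09, 0.11], 0], [-1, [0, -0.09, 0.12], 0], [-1, [0, -0.08, 0.12], 0], [-1, [0, -0.08, 0.13], 0], [-1, [0, -0.07, 0.13], 0], [-1, [0, 0, 0], 0], [-1, [0, 0, 0], 0], [-1, [0, 0, 0], 0]]'

```text
clock: 18.6
position: [0.5083, -0.0579, 0.2033]
orientation: [0.727, 0.687, 0.003, 0.002]
force: [9.5, 8.5, -1.0]
finger_gap: 0.0214
grip_force: 53.0
```

Run:
```python
from h import *
a=get_image('wrist')[:,:,::-1];b=get_image('side')[:,:,::-1]
b=cv2.resize(b[110:310,160:400],None,fx=2.2,fy=2.2,interpolation=cv2.INTER_CUBIC)
a=cv2.resize(a[0:230,60:340],(0,0),fx=.95,fy=.95)
cv2.imwrite('pics/m1.png',np.hstack([b,np.vstack([a,np.zeros((440-a.shape[0],a.shape[1],3),a.dtype)])]))
```

```text
(no output)
```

View pics/m1.png

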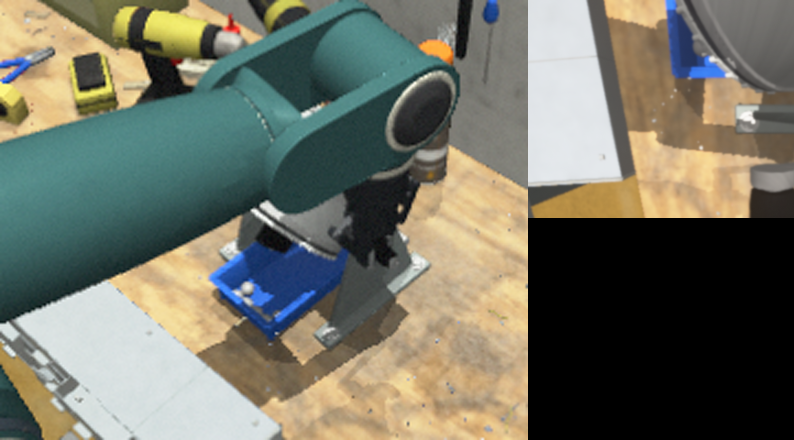

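Balls are arriving in the tray, at about (245,290) in the mosaic. I'll tip to the stop, wiggle and wait.

>>> send_rows --moves '[[-1, [0, -0.06, 0.12], 0], [-1, [0, -0.06, 0.12], 0], [-1, [0, -0.06, 0.12], 0], [-1, [0, 0, 0], 0], [-1, [0, 0, 0], 0], [-1, [0, 0, 0], 0], [-1, [0, 0, 0], 0], [-1, [0, 0, 0], 0]]'

```text
clock: 19.5
position: [0.5058, -0.0577, 0.1979]
orientation: [0.727, 0.687, 0.004, 0.004]
force: [13.5, 8.5, 11.3]
finger_gap: 0.0217
grip_force: 54.1
```

>>> send_rows --moves '[[-1, [0, 0.16, -0.25], 0], [-1, [0, 0.16, -0.23], 0], [-1, [0, -0.16, 0.23], 0], [-1, [0, -0.16, 0.25], 0], [-1, [0, 0, 0], 0], [-1, [0, 0, 0], 0], [-1, [0, 0, 0], 0], [-1, [0, 0, 0], 0]]'

```text
clock: 20.3
position: [0.5058, -0.0578, 0.1979]
orientation: [0.727, 0.687, 0.004, 0.004]
force: [13.0, 7.9, 11.5]
finger_gap: 0.0217
grip_force: 54.0
```

Run:
```python
from h import *
b=get_image('side')[:,:,::-1]
cv2.imwrite('pics/m2.png',cv2.resize(b[205:270,245:325],None,fx=9,fy=9,interpolation=cv2.INTER_CUBIC))
```

```text
(no output)
```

View pics/m2.png

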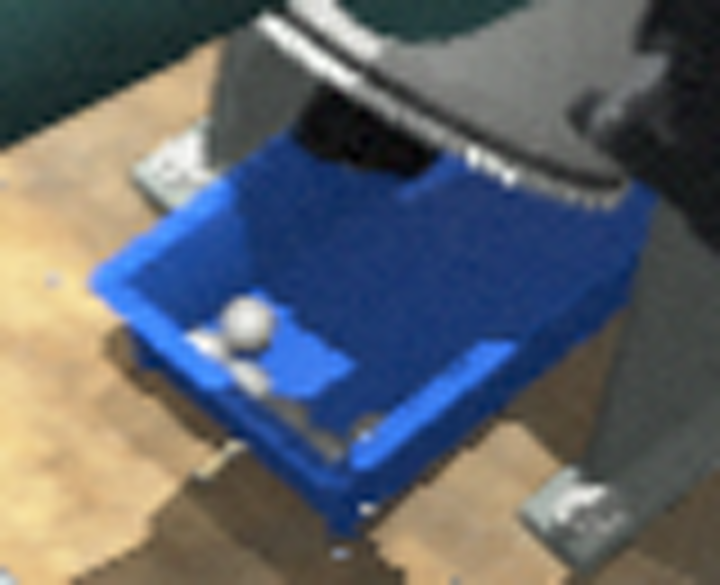

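Six balls are in the tray: (247,322), (207,345), (248,378), (290,410), (325,440) and (368,428). I'll bring the barrel back upright.

>>> send_rows --moves '[[-1, [0, 0.14, -0.26], 0], [-1, [0, 0.16, -0.25], 0], [-1, [0, 0.18, -0.23], 0], [-1, [0, 0.2, -0.22], 0], [-1, [0, 0.21, -0.2], 0], [-1, [0, 0.23, -0.18], 0], [-1, [0, 0.24, -0.16], 0], [-1, [0, 0.26, -0.14], 0]]'

```text
clock: 21.15
position: [0.5348, -0.0595, 0.2295]
orientation: [0.727, 0.687, 0.001, 0.0]
force: [-20.5, 7.9, 14.6]
finger_gap: 0.0212
grip_force: 54.5
```

>>> send_rows --moves '[[-1, [0, 0.27, -0.12], 0], [-1, [0, 0.28, -0.1], 0], [-1, [0, 0.28, -0.07], 0], [-1, [0, 0.28, -0.05], 0], [-1, [0, 0.28, -0.02], 0], [-1, [0, 0.28, 0], 0], [-1, [0, 0, 0], 0]]'

```text
clock: 21.85
position: [0.5703, -0.0617, 0.2389]
orientation: [0.727, 0.687, 0.003, 0.003]
force: [-2.1, 4.7, 22.7]
finger_gap: 0.0214
grip_force: 55.1
```

>>> send_rows --moves '[[-1, [0, 0.28, -0.04], 0], [-1, [0, 0.28, -0.02], 0], [-1, [0, 0.27, 0.06], 0], [-1, [0, 0.27, 0.09], 0], [-1, [0, 0.26, 0.11], 0], [-1, [0, 0.25, 0.13], 0], [-1, [0, 0.24, 0.15], 0], [-1, [0, 0, 0], 0]]'

```text
clock: 22.65
position: [0.6075, -0.064, 0.228]
orientation: [0.727, 0.687, 0.003, 0.003]
force: [4.6, 3.2, 9.4]
finger_gap: 0.0217
grip_force: 54.0
```

>>> send_rows --moves '[[-1, [0, 0.23, 0.17], 0], [-1, [0, 0.21, 0.18], 0], [-1, [0, 0.2, 0.2], 0], [-1, [0, 0.18, 0.21], 0], [-1, [0, 0.16, 0.23], 0], [-1, [0, 0.14, 0.24], 0], [-1, [0, 0.12, 0.25], 0], [-1, [0, 0, 0], 0]]'

```text
clock: 23.45
position: [0.633, -0.0656, 0.1985]
orientation: [0.727, 0.687, 0.003, 0.004]
force: [12.5, 1.7, 7.0]
finger_gap: 0.0214
grip_force: 53.8
```

>>> send_rows --moves '[[-1, [0, 0.03, 0.08], 0], [-1, [0, 0.03, 0.08], 0], [-1, [0, 0, 0], 0]]'

```text
clock: 23.75
position: [0.6336, -0.0657, 0.1973]
orientation: [0.727, 0.687, 0.003, 0.004]
force: [-3.2, 3.8, 24.0]
finger_gap: 0.0216
grip_force: 55.4
```

>>> send_rows --moves '[[1, [0, 0, 0], 0], [1, [0, 0, 0], 0], [1, [0, 0, 0], 0], [1, [0, 0, 0], 0], [1, [0, 0, 0], 0], [1, [0, 0, -0.5], 0], [1, [0, 0, -1], 0], [1, [0, 0, -1], 0]]'

```text
clock: 24.55
position: [0.6316, -0.0654, 0.2416]
orientation: [0.727, 0.687, -0.0, -0.0]
force: [0.2, -0.5, 0.7]
finger_gap: 0.0856
grip_force: 0.0
```

>>> send_rows --moves '[[1, [0, 0, -1], 0], [1, [0, 0, -1], 0], [1, [0, 0, -1], 0], [1, [0, 0, -1], 0], [1, [0, 0, -1], 0], [1, [0, 0, -1], 0], [1, [0, 0, -1], 0], [1, [0, 0, -1], 0]]'

```text
clock: 25.35
position: [0.6315, -0.0654, 0.4021]
orientation: [0.727, 0.687, 0.0, 0.0]
force: [-0.0, 0.7, 0.4]
finger_gap: 0.0855
grip_force: 0.0
```

>>> send_rows --moves '[[1, [-1, 0, 0], 0], [1, [-1, 0, 0], 0], [1, [-1, 0, 0], 0], [1, [-1, 0, 0], 0], [1, [-1, 0, 0], 0], [1, [-1, 0, 0], 0], [1, [-1, 0, 0], 0], [1, [-1, 0, 0], 0]]'

```text
clock: 26.15
position: [0.6225, -0.2266, 0.4007]
orientation: [0.727, 0.687, 0.0, 0.0]
force: [0.3, -0.8, 0.3]
finger_gap: 0.0858
grip_force: 0.0
```

>>> send_rows --moves '[[1, [-1, 0, 0], 0], [1, [-1, 0, 0], 0], [1, [-1, 0, 0], 0], [1, [-1, 0, 0], 0], [1, [-1, 0, 0], 0], [1, [-1, 0, 0], 0], [1, [-1, 0, 0], 0], [1, [0, 0, 0], 0]]'

```text
clock: 26.95
position: [0.6143, -0.3677, 0.3997]
orientation: [0.728, 0.686, -0.0, -0.0]
force: [-0.8, 1.2, -0.9]
finger_gap: 0.0856
grip_force: 0.0
```

Run:
```python
from h import *
b=get_image('side')[:,:,::-1];a=get_image('wrist')[:,:,::-1];c=camera_info('wrist')
p=[.5779,.1,-.055];s=camera_info('side')
for q in(0,.1):
    t=1.152-q;G=[[.07*np.sin(t),-.192,.19+.07*np.cos(t)],[.07*np.sin(t),-.130,.19+.07*np.cos(t)]]
    print(q,(proj(w(p,G),s)-[220,130])*3.2,'wrist',proj(w(p,G),c))
b=cv2.resize(b[130:275,220:390],None,fx=3.2,fy=3.2,interpolation=cv2.INTER_CUBIC)
a=a[0:200,150:400];a=np.vstack([a,np.zeros((b.shape[0]-200,250,3),a.dtype)])
cv2.imwrite('pics/m3.png',np.hstack([b,a]))
```

```text
0 [[476.91511815 239.42547332]
 [423.97184619 203.27742678]] wrist [[ 319.66936099 -108.56391301]
 [ 319.71569966 -189.54210131]]
0.1 [[475.10782276 236.54527529]
 [421.9334251  200.28107814]] wrist [[ 316.25055511 -113.59495335]
 [ 316.140685   -196.49990489]]
```

View pics/m3.png

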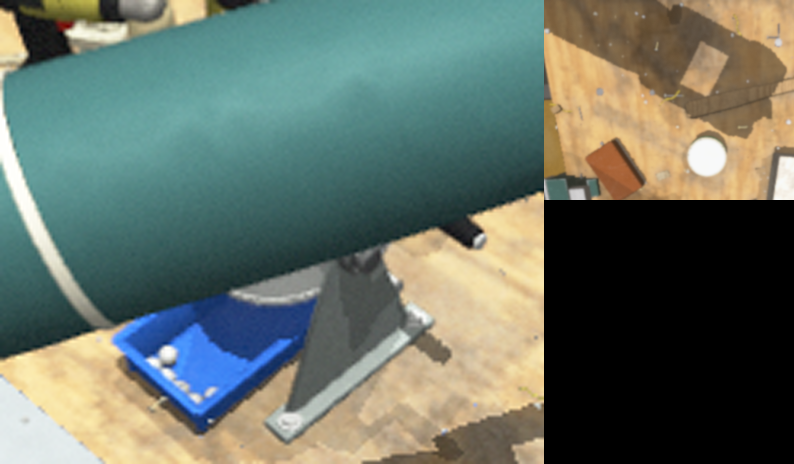

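Six balls are in the tray, and the crank grip end is at (480,240), matching upright. I'll compare it numerically with the starting picture.

Run:
```python
from h import *
a=cv2.imread('pics/side0.png');b=np.ascontiguousarray(get_image('side')[:,:,::-1])
t=a[199:209,362:374];U=lambda i:cv2.resize(i,None,fx=8,fy=8,interpolation=cv2.INTER_CUBIC)
r=cv2.matchTemplate(U(b[194:214,356:380]),U(t),cv2.TM_CCOEFF_NORMED);_,v,_,l=cv2.minMaxLoc(r);print(v,l[0]/8-6,l[1]/8-5)
t=a[205:225,320:340]
r=cv2.matchTemplate(U(b[200:230,315:345]),U(t),cv2.TM_CCOEFF_NORMED);_,v,_,l=cv2.minMaxLoc(r);print('stand',v,l[0]/8-5,l[1]/8-5)
```

```text
0.9983698129653931 0.0 0.0
stand 0.5039362907409668 2.625 5.0
```

The grip shows zero pixel shift from the start, so the barrel is fully upright. I'm handing in.

```bash
python3 -c "
from plant import close_job;print(close_job())"
```

```text
the job is handed in; nothing more can be done
None
```

The job is handed in: all six balls are in the blue tray, the barrel is back fully upright, and the roller should still be inside since it never appeared in the tray (I did not see it directly afterwards).

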